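# Check the plate gap of a casting stand with a taper gauge

## Task

Take the taper gap gauge (the wedge-shaped blade with the rectangular handle) out of the tool block and slide it, blade down and upright, midway along the plates into the gap between the two sprung white plates of the casting stand, until it drags snugly: both plates pressed back about 1 to 2 mm, never forced back more than 4 mm, and the handle still clear of the plates' lips. Finish while holding it still in the gripper at that depth - do not let go - and leave the spatula and everything else on the table where it is.

Things in the scene. Friction and masses are not known exactly. Their poses are not given: they have to be found in the camera images.
- gauge: the taper gauge to use: steel wedge blade below a black rectangular handle. Origin mid-tip, z up the blade. Blade 85 long, 30 wide (x), thickness (y) growing evenly from 2.5 at the tip to 12.7 (1.2 per 10 of length). Handle 42 wide (x), 22 thick (y), 42 tall, from 85 to 127 above the tip; its underside overhangs the blade. 120 g. Stands blade down in the block. Half turn about z: the same.
- spatula: another tool in the block, not to be used: flat parallel blade 3 thick, 24 wide, 85 long, round black handle 24 across on a 38 collar, 45 tall. Origin at the middle of its tip, z up.
- tool_block: fixed grey plastic block, 150 (x) by 60 (y) by 90 tall, origin at the centre of its underside. Two slots through it from above, 33 (x) by 15.5 (y), at x = -40 and +40; one tool in each, either way round, handle resting on the block's top (tip 5 above the table), blade width along x.
- stand: fixed casting stand: grey base 110 (x) by 150 (y) by 12, origin at its underside's centre. Two brackets carry a white upright plate each; the gap between them is near x = y = 0: blade width along stand x, thickness along y. Gap 5.5 to 7.5 wide, varying. Plates 70 long (x), 8 thick, faces flat up to 112 above the table, lips flaring outward up to 123. The gap is empty down to the base.
- post_a: the fixed aluminium bracket on the stand's +y side, with the sprung plate it carries. Origin on top of the base plate, below the plate's inner face (at rest), mid-length; y points outward, away from the gap.
- post_b: the same on the stand's -y side, turned by half a turn.
- lip_a (a point): point on the plate of post_a: mid-length, inner face, 112 above the table, where the flat face ends and the flared lip begins. Moves with the plate.
- lip_b (a point): the same point on the plate of post_b. Midway between lip_a and lip_b is the entry of the gap.
- jaw_a (a joint): how far the plate of post_a is pressed back outward against its springs, m: 0 at rest (held there with 1.5 N), 3 N more per mm, stop at 0.006. With both plates back 1 mm the blade drags with about 6 N while it slides down (some 4 N once it stands still), at 2 mm about 10 N.
- jaw_b (a joint): the same for the plate of post_b.
- beaker: bystander: glass beaker, 52 across, 69 tall; origin at the centre of its underside
- reagent_bottle: bystander: glass reagent bottle with screw cap, 56 across, 119 tall; origin at the centre of its underside
- dish: bystander: lidded petri dish, 59 across, 15 tall; origin at the centre of its underside
- marker: bystander: marker pen lying down, 135 long, 17 thick; origin at the centre of its underside
- tweezers: bystander: tweezers lying down, 120 long; origin at the centre of its underside
- syringe: bystander: syringe lying down, 85 long; origin at the centre of its underside
- pen: bystander: ballpoint pen lying down, 145 long; origin at the centre of its underside

How it is judged:
By the outcome, as a careful person would: the job done as asked, in the order asked, and still so for the second after the job is handed in, while the arm keeps its last pose, push and grip.
It also fails if it takes over 54 s, if anything falls off the work surface, if the arm or the gripper's body presses on something with over 40 N, if the wrist force passes 120 N, or if a joint passes its speed limit or range.

## Robot

A 6-joint arm with a two-finger parallel gripper is mounted at the origin on a cart in front of the work surface, level with it; the furniture and walls round the work are solid. World frame = base frame: x ahead of the robot, y to its left, z up, the work surface at z = 0. Lengths are in m, angles in rad, forces in N, time in s.
With the tool pointing down it reaches from about 0.425 to 0.95 m from the base axis. Payload 14.7 kg.
Tool frame: the origin (TCP) lies midway between the tips of the shut fingers; the grasp point (between the pads) lies 19 mm behind it; z points along the fingers, y is the direction in which the jaws open and shut (so a half turn about z gives the same grasp; the last joint's range is limited). The gripper opens to 85 mm and grips with 20 to 120 N. Pads are 22 mm wide; open, the fingers measure 114 mm over their backs; the gripper's body (76 mm by 85 mm) begins 54 mm behind the grasp point. The pads swing forward as they close: fully open they stand 13 mm farther back than shut.
Start: joints at [-1.159, 0.48, 1.596, -0, 1.065, -0.047], TCP at [0.288, -0.583, 0.231] pointing down, gripper open.
Joint ranges: [-2.75, 2.75], [-0.82, 2.05], [0.23, 2.67], [-1.56, 4.7], [0.09, 2.69], [-2.92, 2.92]. Speed limits (rad/s): [1.89, 1.89, 2.39, 3.01, 3.01, 3.01].

## Interface

Orientations are given as a 3x3 rotation matrix whose columns are the frame's x, y, z axes.
In Python, from station import status, optics, job gives the robot as it stands. The module is installed in compiled form; this text tells all that it offers.
- The arm moves only by the tool step_arm, never from a script. Its argument "series" is a list of rows, each a list of 7 numbers: the shift along the tool's x, y, z in m, then the turn, a rotation vector about the tool's x, y, z in degrees, then the opening, from -1 (shut) to 1 (fully open). In form: [[x, y, z, ax, ay, az, claw], ...]. A call has exactly 10 rows; each row is the pose to reach, as a shift and turn from the pose commanded when the call began, along the tool's axes at that moment; what a row does not reach only later rows make up. A row lasts 1/12 s, in which the tool goes at most 41.7 mm and 7.16 degrees, less where a joint would pass 70% of its speed; a pose out of reach is approached as far as the arm can. A call with a gripper value outside its range is refused whole. The fingers move at their own pace and stop on an object; "force" is the grip in N (left out, the last holds). Time passes only in rows, so rows that repeat a pose let the fingers close, or fill a call up. It gives the time, the measured TCP pose, the force and the opening at its end, in the units of the state.
- status.get_state(): the state, without advancing time (a new reading comes with each control period).
- optics.camera(name): name is "scene" or "top" or "wrist"; returns the picture (480x640x3 uint8, blue, green, red); there is no depth.
- optics.camera_info(name): a dict with "K" (3x3 intrinsics, pixels), "R" (3x3) and "t" (3): a world point X has camera coordinates R X + t; the wrist camera has in their place "mount" (4x4, takes a point from camera to tool coordinates, whose origin is the TCP and whose axes are the flange's). Camera axes: x right, y down, z forward; pixel columns grow to the right and rows downward; lengths in m; the calibration is good to about 2 mm. A picture is of the moment at which its call begins: read the wrist's pose just before it. camera_info takes no time and is no camera call.
- job.job_done(): hands the job in, once; it reports no verdict.
The state is a dict: "time_s": time; "qpos": joint angles; "joint_vel": joint speeds; "effort": joint torques, N m; "eef_pos": TCP position; "ee_rot": TCP orientation; "wrist_force": force on the tool from outside, world axes, zero at the start; "ft_torque": the same for the moment, N m; "opening": opening from 0.0 (shut) to 1.0 (fully open).
Only numpy, scipy, OpenCV 4.12 (cv2) and the standard library are available. Lean on these libraries where they do the work, as an engineer would, in place of code of your own. Each camera call takes 0.05 s, during which the arm holds its last target. There are 200 camera calls.

## Working session

There is one attempt and no reset: what is moved stays moved. The work goes in short steps, Python scripts to look and compute and a tool call to move; the robot and the scene stay as the last step left them, time stands still between calls to the robot, and variables do not carry over. Pictures are saved under pics/ and viewed, about 8 in all and at most 12, crops included, and the job is handed in when it is done.

Besides the shell and the picture viewer there is one more tool, called after ">>>" in YAML: its name, and indented under it one key for each argument. step_arm: Moves the arm, as the interface text tells. Its arguments: {"type":"object","properties":{"series":{"type":"array"},"force":{"type":"number"}},"required":["series"]}

```bash
mkdir -p pics; python3 - <<'E'
from station import status, optics
import cv2,numpy as np
np.set_printoptions(precision=4,suppress=True)
s=status.get_state();print(s)
for n in("scene","top","wrist"):
    cv2.imwrite(f"pics/{n}0.png",optics.camera(n));i=optics.camera_info(n);print(n,i)
E
```

```text
{'time_s': 0.0, 'qpos': array([-1.1586,  0.4808,  1.5969,  0.    ,  1.0651, -0.0466]), 'joint_vel': array([-0.0001,  0.0009, -0.0002,  0.0006, -0.0018,  0.0003]), 'effort': array([ -0.0008, -95.0642, -43.0178,   0.0001,   0.0122,  -0.    ]), 'eef_pos': array([ 0.2877, -0.5824,  0.2307]), 'ee_rot': array([[ 0.8966,  0.4429, -0.0005],
       [ 0.4429, -0.8966,  0.0011],
       [ 0.0001, -0.0012, -1.    ]]), 'wrist_force': array([0.0442, 0.5362, 0.1484]), 'ft_torque': array([ 0.035 , -0.0001,  0.0084]), 'opening': 1.0001228440577155}
scene {'K': array([[434.595 ,   0.    , 321.5521],
       [  0.    , 434.595 , 240.2454],
       [  0.    ,   0.    ,   1.    ]]), 'R': array([[-0.8293, -0.5588,  0.0047],
       [-0.4313,  0.6347, -0.6412],
       [ 0.3553, -0.5338, -0.7674]]), 't': array([0.415 , 0.3346, 0.7425])}
top {'K': array([[476.195 ,   0.    , 321.5821],
       [  0.    , 476.195 , 244.8146],
       [  0.    ,   0.    ,   1.    ]]), 'R': array([[ 0.0266, -0.9996, -0.0038],
       [-0.9956, -0.0261, -0.0902],
       [ 0.0901,  0.0062, -0.9959]]), 't': array([-0.0909,  0.5606,  1.1516])}
wrist {'K': array([[409.4537,   0.    , 313.8387],
       [  0.    , 409.4537, 243.0135],
       [  0.    ,   0.    ,   1.    ]]), 'mount': array([[ 0.    , -0.962 , -0.273 ,  0.0697],
       [ 1.    ,  0.    , -0.0001, -0.001 ],
       [ 0.0001, -0.273 ,  0.962 , -0.1429],
       [ 0.    ,  0.    ,  0.    ,  1.    ]])}
```

View pics/top0.png

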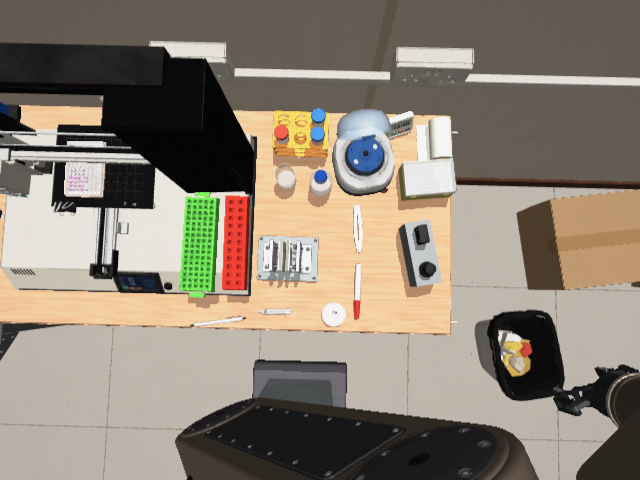

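View pics/scene0.png

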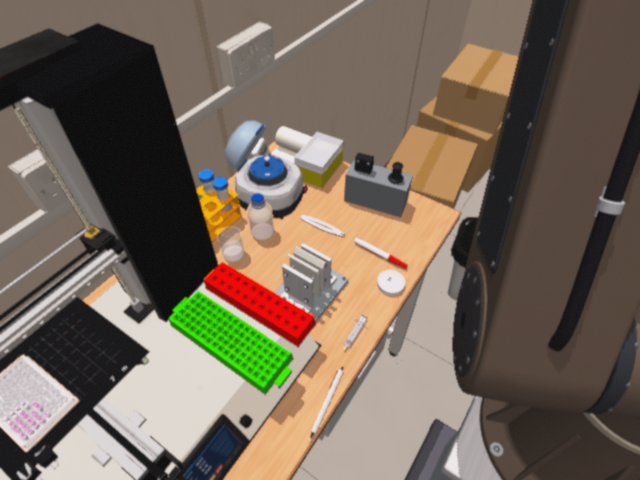

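Top view: block at about (421,254), with the square-handled gauge at (422,233) and the round spatula at (428,269). The stand is at (288,258), plates running up and down the image. Next I cast rays, using the scene view as a check.

```bash
cat > h.py <<'E'
import cv2,numpy as np
from station import status, optics
np.set_printoptions(precision=4,suppress=True)
def cam(n,s=None):
    i=optics.camera_info(n);K=np.array(i["K"])
    if n!="wrist": R=np.array(i["R"]);t=np.array(i["t"]);return K,R.T,-R.T@t
    M=np.array(i["mount"]);Rw=np.array(s["ee_rot"]);return K,Rw@M[:3,:3],Rw@M[:3,3]+np.array(s["eef_pos"])
def ray(c,px,z):
    K,R,o=c;px=np.atleast_2d(px).astype(float)
    d=np.c_[px,np.ones(len(px))]@np.linalg.inv(K).T@R.T
    return o+d*((z-o[2])/d[:,2])[:,None]
def proj(c,X):
    K,R,o=c;p=(np.atleast_2d(X)-o)@R@K.T;return p[:,:2]/p[:,2:]
E
python3 - <<'E'
from h import *
t=cv2.imread('pics/top0.png');s=cv2.imread('pics/scene0.png');c=cam("top")
a=cv2.resize(t[205:300,385:455],None,fx=6,fy=6,interpolation=2)
b=cv2.resize(t[225:290,248:328],None,fx=6,fy=6,interpolation=2)
im=np.zeros((600,420+0+380,3),np.uint8)
a=cv2.resize(a,None,fx=0.95,fy=0.95);b=cv2.resize(b,(400,325))
im[:a.shape[0],:a.shape[1]]=a;im[:325,400:]=b
cv2.imwrite('pics/crop1.png',im)
g=cv2.cvtColor(t,cv2.COLOR_BGR2GRAY)
m=np.zeros_like(g);m[215:285,402:442]=(g[215:285,402:442]<45)*255
for k in cv2.findContours(m,0,1)[0]:
    if cv2.contourArea(k)>40:
        r=cv2.minAreaRect(k);print(r,ray(c,r[0],.132))
# block outline: grey, not wood
hsv=cv2.cvtColor(t,cv2.COLOR_BGR2HSV);m=np.zeros_like(g);m[210:295,395:446]=(hsv[210:295,395:446,1]<70)*255
k=max(cv2.findContours(m,0,1)[0],key=cv2.contourArea);bx=cv2.boxPoints(cv2.minAreaRect(k));print(bx,ray(c,bx,.09))
m=np.zeros_like(g);m[230:288,252:325]=(hsv[230:288,252:325,1]<60)*255
k=max(cv2.findContours(m,0,1)[0],key=cv2.contourArea);bx=cv2.boxPoints(cv2.minAreaRect(k));print(bx,ray(c,bx,.012))
E
```

```text
((426.1824645996094, 269.8446350097656), (14.53095531463623, 13.252230644226074), 35.53767776489258) [[ 0.5032 -0.3117  0.132 ]]
((418.47479248046875, 236.8769989013672), (18.25381851196289, 9.885144233703613), 51.842769622802734) [[ 0.5768 -0.2939  0.132 ]]
[[397.3846 223.9231]
 [429.3077 217.5385]
 [442.1539 281.7692]
 [410.2308 288.1538]] [[ 0.6107 -0.2526  0.09  ]
 [ 0.6278 -0.3272  0.09  ]
 [ 0.4784 -0.3579  0.09  ]
 [ 0.4617 -0.2842  0.09  ]]
[[256.376  278.974 ]
 [258.2253 234.5927]
 [318.0797 237.0867]
 [316.2305 281.468 ]] [[ 0.4746  0.0837  0.012 ]
 [ 0.5855  0.0834  0.012 ]
 [ 0.5832 -0.0667  0.012 ]
 [ 0.4723 -0.0651  0.012 ]]
```

View pics/crop1.png

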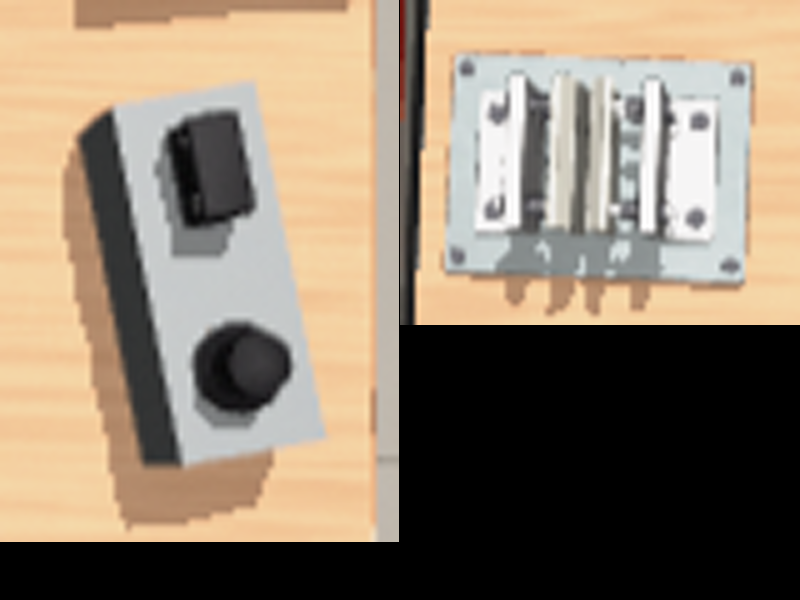

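```bash
cat >> h.py <<'E'
def todo(s,p,yaw):
    """shift in tool axes (m) and turn (deg) about tool z to put TCP at p with tool x at yaw (deg)"""
    R=np.array(s["ee_rot"]);d=R.T@(np.array(p)-s["eef_pos"])
    cx,sx=np.cos(np.radians(yaw)),np.sin(np.radians(yaw))
    W=np.c_[[cx,sx,0],[sx,-cx,0],[0,0,-1]]
    return d,np.degrees(cv2.Rodrigues(R.T@W)[0].ravel())
E
python3 - <<'E'
from h import *
c=cam("top");o=np.array([385,205]);f=lambda q:o+np.array(q)/5.7-0.4
h=ray(c,f([[192,122],[235,112],[252,212],[210,222]]),.132);print(h,h.mean(0))
b=ray(c,f([[255,82],[112,107],[183,466],[325,437]]),.09);ce=b.mean(0);u=(b[0]+b[1]-b[2]-b[3]);u/=np.linalg.norm(u);print(ce,np.degrees(np.arctan2(u[1],u[0])),ce+.04*u)
print("handle side check in scene", proj(cam("scene"),[[*(ce+.04*u)[:2],.132]]))
s=status.get_state();print(todo(s,[*(ce+.04*u)[:2],.23],11.6))
E
```

```text
[[ 0.6014 -0.2933  0.132 ]
 [ 0.6058 -0.3102  0.132 ]
 [ 0.5663 -0.3172  0.132 ]
 [ 0.5619 -0.3007  0.132 ]] [ 0.5838 -0.3054  0.132 ]
[ 0.5456 -0.3129  0.09  ] 11.59469072301676 [ 0.5848 -0.3049  0.09  ]
handle side check in scene [[364.9239 156.1395]]
(array([ 0.3893, -0.1173,  0.001 ]), array([-0.0529,  0.0052, 14.6887]))
```

>>> step_arm:
  series:
    - [0.03,-0.009,0,0,0,1.5,1]
    - [0.065,-0.02,0,0,0,3,1]
    - [0.1,-0.03,0,0,0,4.5,1]
    - [0.14,-0.042,0,0,0,6,1]
    - [0.18,-0.054,0,0,0,7.5,1]
    - [0.22,-0.066,0,0,0,9,1]
    - [0.26,-0.078,0,0,0,10.5,1]
    - [0.3,-0.09,0,0,0,12,1]
    - [0.34,-0.102,0,0,0,13.5,1]
    - [0.37,-0.111,0,0,0,14.7,1]
  force: 60

```text
time_s: 0.98
eef_pos: [0.5724, -0.3168, 0.2311]
ee_rot: [[0.98, 0.2, 0.0], [0.2, -0.98, 0.0], [0.0, -0.0, -1.0]]
wrist_force: [0.4, 0.2, -0.6]
opening: 1.003
```

>>> step_arm:
  series:
    - [0.01,-0.005,0,0,0,0,1]
    - [0.02,-0.01,0,0,0,0,1]
    - [0.02,-0.01,0,0,0,0,1]
    - [0.02,-0.01,0,0,0,0,1]
    - [0.02,-0.01,0,0,0,0,1]
    - [0.02,-0.01,0,0,0,0,1]
    - [0.02,-0.01,0,0,0,0,1]
    - [0.02,-0.01,0,0,0,0,1]
    - [0.02,-0.01,0,0,0,0,1]
    - [0.02,-0.01,0,0,0,0,1]

```text
time_s: 1.82
eef_pos: [0.5879, -0.3058, 0.2314]
ee_rot: [[0.98, 0.2, 0.0], [0.2, -0.98, -0.0], [0.0, 0.0, -1.0]]
wrist_force: [-0.0, -0.2, 0.2]
opening: 1.002
```

```bash
python3 - <<'E'
from h import *
s=status.get_state();im=optics.camera("wrist");cv2.imwrite('pics/w1.png',im);c=cam("wrist",s)
print(s["time_s"],s["eef_pos"],s["ee_rot"]);print(proj(c,[[.5848,-.3049,.132],[.5456,-.3129,.09]]))
E
```

```text
1.8167 [ 0.5879 -0.3058  0.2314] [[ 0.9797  0.2005  0.0001]
 [ 0.2005 -0.9797 -0.    ]
 [ 0.0001  0.     -1.    ]]
[[313.2131 248.4724]
 [313.2986 283.9347]]
```

View pics/w1.png

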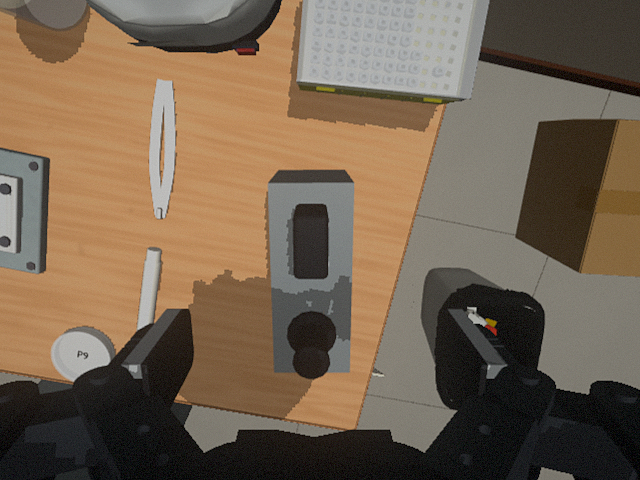

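Wrist view: gauge handle at about (294–328, 204–279), aligned with the tool axes, and spatula below it at (311,340). I measure the handle rectangle exactly.

```bash
python3 - <<'E'
from h import *
s=status.get_state();c=cam("wrist",s);im=cv2.imread('pics/w1.png');g=cv2.cvtColor(im,6)
m=np.zeros_like(g);m[195:300,278:345]=(g[195:300,278:345]<48)*255
k=max(cv2.findContours(m,0,1)[0],key=cv2.contourArea);r=cv2.minAreaRect(k);print(r,cv2.boundingRect(k))
print(g[241,285:340]);print(g[195:300:2,311])
x,y,w,hh=cv2.boundingRect(k)
e=ray(c,[[x,240],[x+w-1,240],[311,y],[311,y+hh-1]],.132);print((e-s["eef_pos"])@s["ee_rot"])
print(s["ee_rot"])
E
python3 -c "
import cv2;im=cv2.imread('pics/w1.png')[160:390,240:390];cv2.imwrite('pics/w1c.png',cv2.resize(im,None,fx=2.6,fy=2.6,interpolation=2)*2)"
```

```text
((310.0, 241.0), (74.0, 34.0), 90.0) (293, 204, 35, 75)
[128 110 113  94  86  90  91  78  52  31  47  51  44  51  45  41  44  49
  41  45  48  42  46  44  48  48  43  46  45  49  48  47  50  43  43  47
  47  48  48  50  40  43  28  90 130 131 127 126 127 130 129 128 128 130
 126]
[134 131 133 134 105  33  41  38  38  30  41  41  46  51  51  40  49  48
  42  48  52  52  47  43  50  41  37  42  42  41  43  45  45  45  45  38
  44  44  46  42  43  32 107 125 123 121 126  72  86  85  86  79  79]
[[ 0.0026 -0.0139  0.0993]
 [ 0.0026  0.0069  0.0993]
 [ 0.025  -0.0028  0.0993]
 [-0.0222 -0.0029  0.0993]]
[[ 0.9797  0.2007  0.    ]
 [ 0.2007 -0.9797 -0.    ]
 [ 0.      0.     -1.    ]]
```

>>> step_arm:
  series:
    - [-0.001,-0.002,0.015,0,0,0,1]
    - [-0.002,-0.003,0.035,0,0,0,1]
    - [-0.002,-0.003,0.055,0,0,0,1]
    - [-0.002,-0.003,0.075,0,0,0,1]
    - [-0.002,-0.003,0.095,0,0,0,1]
    - [-0.002,-0.003,0.11,0,0,0,1]
    - [-0.002,-0.003,0.122,0,0,0,1]
    - [-0.002,-0.003,0.13,0,0,0,1]
    - [-0.002,-0.003,0.137,0,0,0,1]
    - [-0.002,-0.003,0.137,0,0,0,1]

```text
time_s: 2.7
eef_pos: [0.5851, -0.3028, 0.0933]
ee_rot: [[0.98, 0.201, -0.001], [0.201, -0.98, 0.001], [-0.001, -0.001, -1.0]]
wrist_force: [0.3, -0.0, 0.0]
opening: 1.0
```

>>> step_arm:
  series:
    - [0,0,0,0,0,0,0.4]
    - [0,0,0,0,0,0,0]
    - [0,0,0,0,0,0,-0.3]
    - [0,0,0,0,0,0,-0.5]
    - [0,0,0,0,0,0,-0.7]
    - [0,0,0,0,0,0,-1]
    - [0,0,0,0,0,0,-1]
    - [0,0,0,0,0,0,-1]
    - [0,0,0,0,0,0,-1]
    - [0,0,0,0,0,0,-1]
  force: 60

```text
time_s: 3.53
eef_pos: [0.5857, -0.3032, 0.0949]
ee_rot: [[0.98, 0.201, 0.001], [0.201, -0.98, -0.0], [0.001, 0.0, -1.0]]
wrist_force: [-0.7, 0.5, 7.1]
opening: 0.254
```

>>> step_arm:
  series:
    - [0,0,-0.005,0,0,0,-1]
    - [0,0,-0.015,0,0,0,-1]
    - [0,0,-0.03,0,0,0,-1]
    - [0,0,-0.05,0,0,0,-1]
    - [0,0,-0.07,0,0,0,-1]
    - [0,0,-0.09,0,0,0,-1]
    - [0,0,-0.11,0,0,0,-1]
    - [0,0,-0.13,0,0,0,-1]
    - [0,0,-0.145,0,0,0,-1]
    - [0,0,-0.155,0,0,0,-1]

```text
time_s: 4.37
eef_pos: [0.5859, -0.3033, 0.252]
ee_rot: [[0.98, 0.201, 0.002], [0.201, -0.98, -0.001], [0.002, 0.002, -1.0]]
wrist_force: [0.6, -0.2, -1.2]
opening: 0.249
```

```bash
python3 - <<'E'
from h import *
s=status.get_state();print(s["eef_pos"],s["wrist_force"],s["opening"],s["qpos"])
# stand gap rough: refine plate lips in top view at z~.12
print(todo(s,[.527,-.05,.25],-1))
E
```

```text
[ 0.5859 -0.3033  0.252 ] [ 0.5528 -0.1742 -1.1651] 0.24931285426351388 [-0.5236  0.4746  1.5514  0.      1.1132  0.845 ]
(array([-0.0069, -0.26  ,  0.0016]), array([ 0.0808, -0.1145, 12.587 ]))
```

>>> step_arm:
  series:
    - [0,-0.015,0,0,0,1,-1]
    - [-0.002,-0.04,0,0,0,2.5,-1]
    - [-0.003,-0.07,0,0,0,4,-1]
    - [-0.004,-0.1,0,0,0,5.5,-1]
    - [-0.005,-0.13,0,0,0,7,-1]
    - [-0.006,-0.16,0,0,0,8.5,-1]
    - [-0.007,-0.19,0,0,0,10,-1]
    - [-0.007,-0.215,0,0,0,11.5,-1]
    - [-0.007,-0.235,0,0,0,12.6,-1]
    - [-0.007,-0.25,0,0,0,12.6,-1]

```text
time_s: 5.2
eef_pos: [0.5276, -0.0578, 0.2496]
ee_rot: [[1.0, -0.018, -0.0], [-0.018, -1.0, 0.0], [-0.0, -0.0, -1.0]]
wrist_force: [0.0, -0.2, -1.4]
opening: 0.252
```

>>> step_arm:
  series:
    - [0,0,0,0,0,0,-1]
    - [0,0,0,0,0,0,-1]
    - [0,0,0,0,0,0,-1]
    - [0,0,0,0,0,0,-1]
    - [0,0,0,0,0,0,-1]
    - [0,0,0,0,0,0,-1]
    - [0,0,0,0,0,0,-1]
    - [0,0,0,0,0,0,-1]
    - [0,0,0,0,0,0,-1]
    - [0,0,0,0,0,0,-1]

```text
time_s: 6.03
eef_pos: [0.5284, -0.0596, 0.2493]
ee_rot: [[1.0, -0.018, -0.0], [-0.018, -1.0, 0.0], [-0.0, -0.0, -1.0]]
wrist_force: [0.2, 0.6, -2.7]
opening: 0.251
```

```bash
python3 - <<'E'
from h import *
s=status.get_state();im=optics.camera("wrist");cv2.imwrite('pics/w2.png',im);c=cam("wrist",s);cv2.imwrite('pics/s2.png',optics.camera("scene"))
print(s["time_s"],s["eef_pos"],s["ee_rot"],s["wrist_force"]);print(proj(c,[[.529,.009,.112],[.529,.009,.012]]))
E
```

```text
6.0333 [ 0.5284 -0.0596  0.2493] [[ 0.9998 -0.0178 -0.    ]
 [-0.0178 -0.9998  0.    ]
 [-0.     -0.     -1.    ]] [ 0.1932  0.5927 -2.6939]
[[218.2253 229.7768]
 [242.1495 204.0353]]
```

View pics/w2.png

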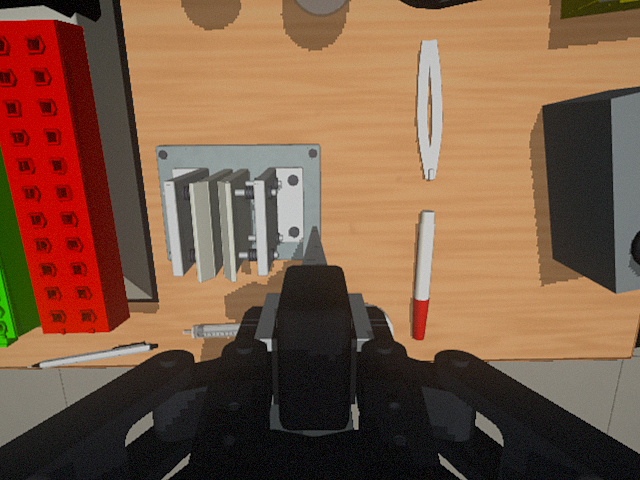

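Wrist view: the gauge is held upright. The inner plate pair is at about (195–250, 170–280), with the gap slanted because of perspective; the blade tip shows at (315,230). I zoom in on the gap.

```bash
python3 - <<'E'
import cv2
im=cv2.imread('pics/w2.png')[160:290,165:340]
cv2.imwrite('pics/w2c.png',cv2.resize(im,None,fx=4.5,fy=4.5,interpolation=cv2.INTER_CUBIC))
E
```

```text
(no output)
```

View pics/w2c.png

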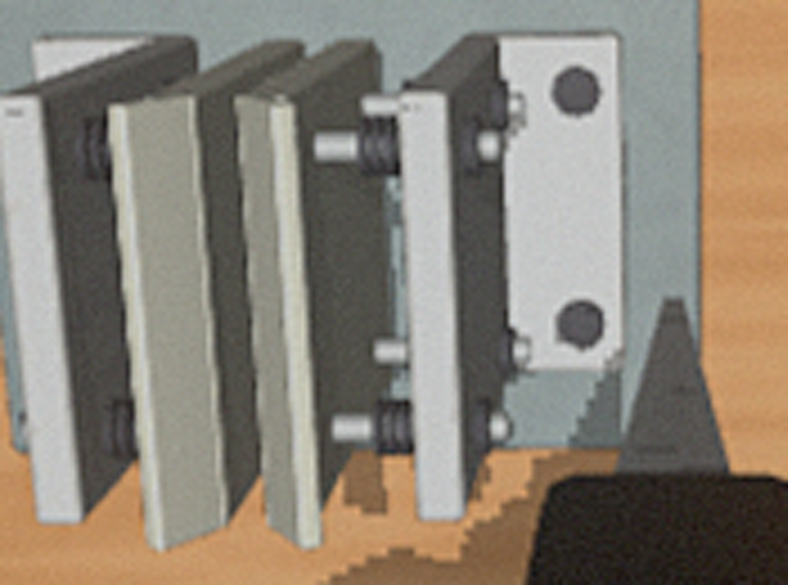

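```bash
python3 - <<'E'
from h import *
s=status.get_state();c=cam("wrist",s);f=lambda q:np.array([165,160])+(np.array(q)+.5)/4.5-.5
a=ray(c,f([[195,97],[224,525]]),.112);b=ray(c,f([[238,96],[268,527]]),.112)
print(a,b);m=(a+b)/2;ce=m.mean(0);u=m[0]-m[1];print("len",np.linalg.norm(u),"yaw",np.degrees(np.arctan2(u[1],u[0])),"gap",a[:,1]-b[:,1],"center",ce)
# tool tip predicted: tip 0.09 below... TCP; observed tip edge px
tz=s["eef_pos"][2]-.0885
q=f([[665,298],[683,298]]);p=ray(c,q,tz);print("tip edge rel TCP in tool",(p-s["eef_pos"])@s["ee_rot"])
# handle top outline corners in full picture
g=cv2.cvtColor(cv2.imread('pics/w2.png'),6)
print(g[345,262:366:2])
print(todo(s,[ce[0],ce[1],.25],-1.5))
E
```

```text
[[0.5632 0.0133 0.112 ]
 [0.4942 0.0147 0.112 ]] [[0.5632 0.0067 0.112 ]
 [0.4937 0.0076 0.112 ]]
len 0.06929211653853988 yaw -0.9285402477418668 gap [0.0065 0.0071] center [0.5286 0.0106 0.112 ]
tip edge rel TCP in tool [[ 0.0139 -0.002   0.0885]
 [ 0.0139  0.0003  0.0885]]
[ 24  31  45 181 186  47  50  43  29  17  28  34  29  33  38  33  22  39
  22  26  30  32  25  34  25  25  36  32  32  25  35  27  24  33  28  30
  34  31  33  33  25  33  20  24  15  47  48  43 122 122  42  29]
(array([-0.0011, -0.0701, -0.0007]), array([-0.002 ,  0.0022,  0.4859]))
```

>>> step_arm:
  series:
    - [0,-0.008,0,0,0,0,-1]
    - [0,-0.018,0,0,0,0,-1]
    - [0,-0.03,0,0,0,0,-1]
    - [0,-0.042,0,0,0,0,-1]
    - [0,-0.054,0,0,0,0,-1]
    - [0,-0.062,0,0,0,0,-1]
    - [0,-0.067,0.003,0,0,0,-1]
    - [0,-0.0693,0.01,0,0,0,-1]
    - [0,-0.0693,0.018,0,0,0,-1]
    - [0,-0.0693,0.025,0,0,0,-1]

```text
time_s: 6.97
eef_pos: [0.5294, 0.0097, 0.2232]
ee_rot: [[1.0, -0.017, -0.001], [-0.017, -1.0, -0.0], [-0.001, 0.0, -1.0]]
wrist_force: [-0.6, 0.1, -2.3]
opening: 0.251
```

>>> step_arm:
  series:
    - [0,0,0.002,0,0,0,-1]
    - [0,0,0.004,0,0,0,-1]
    - [0,0,0.004,0,0,0,-1]
    - [0,0,0.004,0,0,0,-1]
    - [0,0,0.004,0,0,0,-1]
    - [0,0,0.004,0,0,0,-1]
    - [0,0,0.004,0,0,0,-1]
    - [0,0,0.004,0,0,0,-1]
    - [0,0,0.004,0,0,0,-1]
    - [0,0,0.004,0,0,0,-1]

```text
time_s: 7.8
eef_pos: [0.5297, 0.0098, 0.2204]
ee_rot: [[1.0, -0.018, 0.0], [-0.018, -1.0, 0.0], [0.0, -0.0, -1.0]]
wrist_force: [0.9, 0.3, -1.4]
opening: 0.248
```

```bash
python3 - <<'E'
from h import *
s=status.get_state();w=optics.camera("wrist");sc=optics.camera("scene")
print(s["time_s"],s["eef_pos"],s["wrist_force"],s["ft_torque"])
c=cam("scene");q=proj(c,[[.5286,.0106,.112]])[0];print(q)
x,y=int(q[0]),int(q[1])
a=cv2.resize(sc[y-75:y+75,x-50:x+50],(400,600),interpolation=2)
b=cv2.resize(w[170:320,250:350],(400,600),interpolation=2)
cv2.imwrite('pics/c3.png',np.hstack([a,b]))
E
```

```text
7.8 [0.5297 0.0098 0.2204] [ 0.8697  0.2606 -1.3854] [ 0.0796  0.0262 -0.0527]
[306.6243 261.7535]
```

View pics/c3.png

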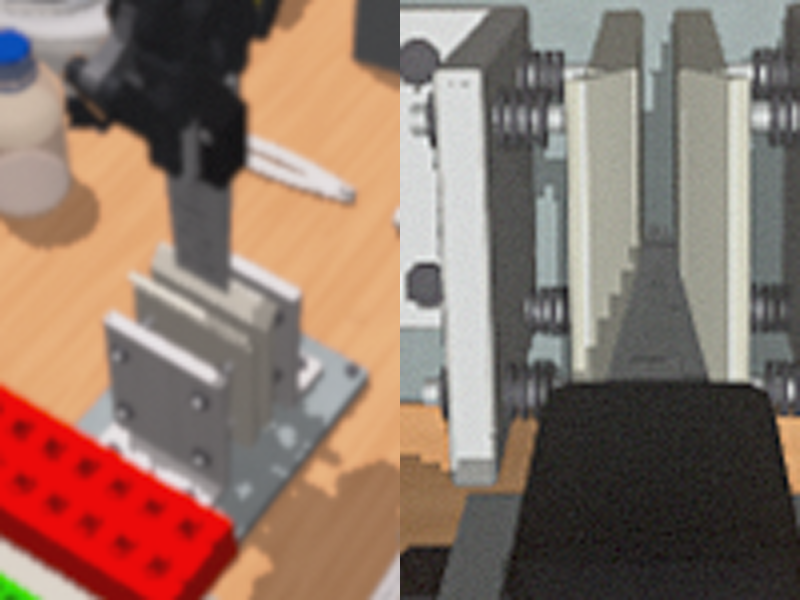

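The wedge tip sits centred in the gap: at about 657 in the crop, against a gap of 640–676. Now I descend, watching the force.

>>> step_arm:
  series:
    - [0,0,0.003,0,0,0,-1]
    - [0,0,0.008,0,0,0,-1]
    - [0,0,0.013,0,0,0,-1]
    - [0,0,0.018,0,0,0,-1]
    - [0,0,0.023,0,0,0,-1]
    - [0,0,0.028,0,0,0,-1]
    - [0,0,0.033,0,0,0,-1]
    - [0,0,0.038,0,0,0,-1]
    - [0,0,0.041,0,0,0,-1]
    - [0,0,0.043,0,0,0,-1]

```text
time_s: 8.73
eef_pos: [0.5295, 0.0098, 0.1767]
ee_rot: [[1.0, -0.018, -0.001], [-0.018, -1.0, 0.0], [-0.001, -0.0, -1.0]]
wrist_force: [0.2, -0.1, -0.5]
opening: 0.252
```

>>> step_arm:
  series:
    - [0,0,0.001,0,0,0,-1]
    - [0,0,0.002,0,0,0,-1]
    - [0,0,0.003,0,0,0,-1]
    - [0,0,0.004,0,0,0,-1]
    - [0,0,0.005,0,0,0,-1]
    - [0,0,0.006,0,0,0,-1]
    - [0,0,0.007,0,0,0,-1]
    - [0,0,0.008,0,0,0,-1]
    - [0,0,0.009,0,0,0,-1]
    - [0,0,0.01,0,0,0,-1]

```text
time_s: 9.57
eef_pos: [0.5297, 0.0097, 0.1673]
ee_rot: [[1.0, -0.018, 0.0], [-0.018, -1.0, 0.0], [0.0, -0.0, -1.0]]
wrist_force: [0.1, -1.4, 1.2]
opening: 0.248
```

>>> step_arm:
  series:
    - [0,0,0.001,0,0,0,-1]
    - [0,0,0.002,0,0,0,-1]
    - [0,0,0.003,0,0,0,-1]
    - [0,0,0.004,0,0,0,-1]
    - [0,0,0.005,0,0,0,-1]
    - [0,0,0.006,0,0,0,-1]
    - [0,0,0.007,0,0,0,-1]
    - [0,0,0.008,0,0,0,-1]
    - [0,0,0.009,0,0,0,-1]
    - [0,0,0.01,0,0,0,-1]

```text
time_s: 10.4
eef_pos: [0.5297, 0.0098, 0.1572]
ee_rot: [[1.0, -0.018, 0.0], [-0.018, -1.0, -0.0], [0.0, 0.0, -1.0]]
wrist_force: [0.3, -0.5, 2.0]
opening: 0.25
```

>>> step_arm:
  series:
    - [0,0,0.001,0,0,0,-1]
    - [0,0,0.002,0,0,0,-1]
    - [0,0,0.003,0,0,0,-1]
    - [0,0,0.004,0,0,0,-1]
    - [0,0,0.005,0,0,0,-1]
    - [0,0,0.006,0,0,0,-1]
    - [0,0,0.007,0,0,0,-1]
    - [0,0,0.008,0,0,0,-1]
    - [0,0,0.009,0,0,0,-1]
    - [0,0,0.01,0,0,0,-1]

```text
time_s: 11.23
eef_pos: [0.5297, 0.0098, 0.1472]
ee_rot: [[1.0, -0.018, 0.0], [-0.018, -1.0, -0.0], [0.0, 0.0, -1.0]]
wrist_force: [0.3, -1.8, 4.7]
opening: 0.25
```

>>> step_arm:
  series:
    - [0,0,0.0005,0,0,0,-1]
    - [0,0,0.001,0,0,0,-1]
    - [0,0,0.0015,0,0,0,-1]
    - [0,0,0.002,0,0,0,-1]
    - [0,0,0.0025,0,0,0,-1]
    - [0,0,0.003,0,0,0,-1]
    - [0,0,0.0035,0,0,0,-1]
    - [0,0,0.004,0,0,0,-1]
    - [0,0,0.0045,0,0,0,-1]
    - [0,0,0.005,0,0,0,-1]

```text
time_s: 12.07
eef_pos: [0.5296, 0.0097, 0.1423]
ee_rot: [[1.0, -0.018, 0.0], [-0.018, -1.0, 0.0], [0.0, -0.0, -1.0]]
wrist_force: [0.1, -1.8, 5.8]
opening: 0.249
```

```bash
python3 - <<'E'
from h import *
F=[]
for i in range(4):
    s=status.get_state();F.append(np.r_[s["wrist_force"],s["ft_torque"]]);w=optics.camera("wrist")
print(np.array(F),s["time_s"],s["eef_pos"])
b=cv2.resize(w[150:300,215:415],(800,600),interpolation=2)
cv2.imwrite('pics/c4.png',b)
c=cam("wrist",s);print(proj(c,[[.5632,.0133,.112],[.5632,.0067,.112]]))
E
```

```text
[[ 0.1172 -1.7587  5.8031 -0.2415 -0.0019  0.1128]
 [ 0.1152 -0.525   4.3585 -0.2048 -0.0964  0.1383]
 [ 0.8109 -1.8551  2.8178 -0.2183 -0.0927  0.0648]
 [ 0.4348 -1.2094  2.1581 -0.2291 -0.1611  0.0991]] 12.2167 [0.5296 0.0098 0.1422]
[[306.9166 212.9956]
 [322.2399 212.7304]]
```

View pics/c4.png

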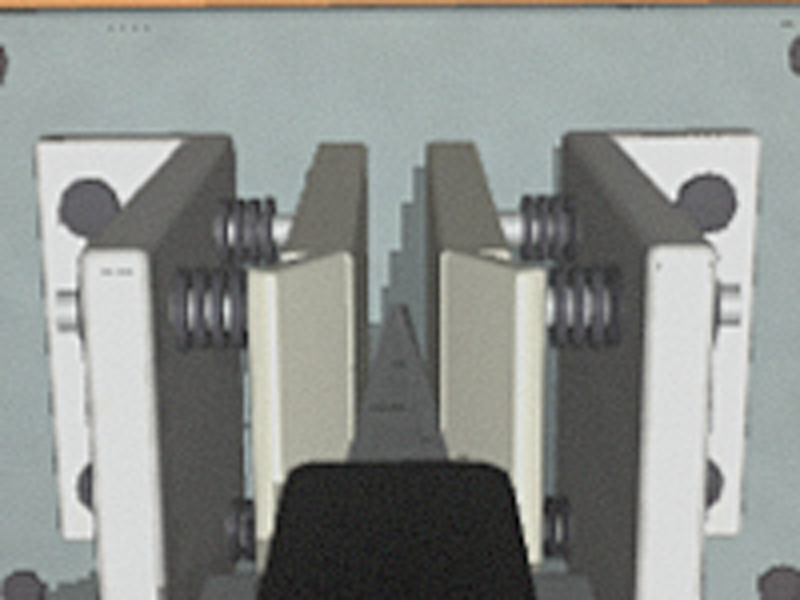

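Lips now appear at 352 and 441 in the crop, so the gap there is about 9.55 mm against 6.6 mm at rest: roughly 1.5 mm per plate. Lateral force of about −1.5 N says the +y plate is pressed about 0.5 mm more, so I shift the gauge slightly to balance it.

>>> step_arm:
  series:
    - [0,0.0001,0,0,0,0,-1]
    - [0,0.0002,0,0,0,0,-1]
    - [0,0.0003,0,0,0,0,-1]
    - [0,0.0003,0,0,0,0,-1]
    - [0,0.0003,0,0,0,0,-1]
    - [0,0.0003,0,0,0,0,-1]
    - [0,0.0003,0,0,0,0,-1]
    - [0,0.0003,0,0,0,0,-1]
    - [0,0.0003,0,0,0,0,-1]
    - [0,0.0003,0,0,0,0,-1]

```text
time_s: 13.1
eef_pos: [0.5296, 0.0095, 0.1423]
ee_rot: [[1.0, -0.018, -0.0], [-0.018, -1.0, 0.0], [-0.0, -0.0, -1.0]]
wrist_force: [0.6, 0.7, 0.0]
opening: 0.249
```

```bash
python3 - <<'E'
from h import *
F=[]
for i in range(6):
    s=status.get_state();F.append(np.r_[s["wrist_force"],s["ft_torque"]]);w=optics.camera("wrist")
print(np.mean(F,0),s["time_s"],s["eef_pos"],s["opening"])
g=cv2.resize(w[150:300,215:415],(800,600),interpolation=2);g=cv2.cvtColor(g,6).astype(int)
r=cv2.blur(g[270:350].mean(0)[None],(5,1))[0];d=np.diff(r);print([ (i,round(d[i],1)) for i in range(300,500) if abs(d[i])>4])
c=cam("scene");sc=optics.camera("scene");x,y=307,262
cv2.imwrite('pics/c5.png',cv2.resize(sc[y-90:y+60,x-75:x+75],(600,600),interpolation=2))
E
```

```text
[ 1.0738  0.343  -0.2268  0.0629 -0.2588  0.0867] 13.35 [0.5296 0.0094 0.1423] 0.24849842284541018
[(344, np.float64(4.0)), (345, np.float64(5.4)), (346, np.float64(5.4)), (349, np.float64(-5.9)), (350, np.float64(-11.5)), (351, np.float64(-16.0)), (352, np.float64(-17.6)), (353, np.float64(-17.1)), (354, np.float64(-15.4)), (355, np.float64(-12.6)), (356, np.float64(-8.4)), (357, np.float64(-4.3)), (365, np.float64(7.5)), (366, np.float64(11.9)), (367, np.float64(14.7)), (368, np.float64(14.4)), (369, np.float64(12.0)), (370, np.float64(8.6)), (371, np.float64(5.1)), (375, np.float64(-4.1)), (376, np.float64(-4.8)), (377, np.float64(-4.5)), (387, np.float64(-4.2)), (388, np.float64(-4.3)), (423, np.float64(-4.7)), (424, np.float64(-5.3)), (425, np.float64(-5.4)), (426, np.float64(-5.2)), (427, np.float64(-4.7)), (436, np.float64(7.3)), (437, np.float64(14.9)), (438, np.float64(21.6)), (439, np.float64(24.5)), (440, np.float64(21.6)), (441, np.float64(15.0)), (442, np.float64(7.2)), (444, np.float64(-4.4)), (445, np.float64(-6.3)), (446, np.float64(-6.2)), (447, np.float64(-5.3)), (448, np.float64(-4.2))]
```

View pics/c5.png

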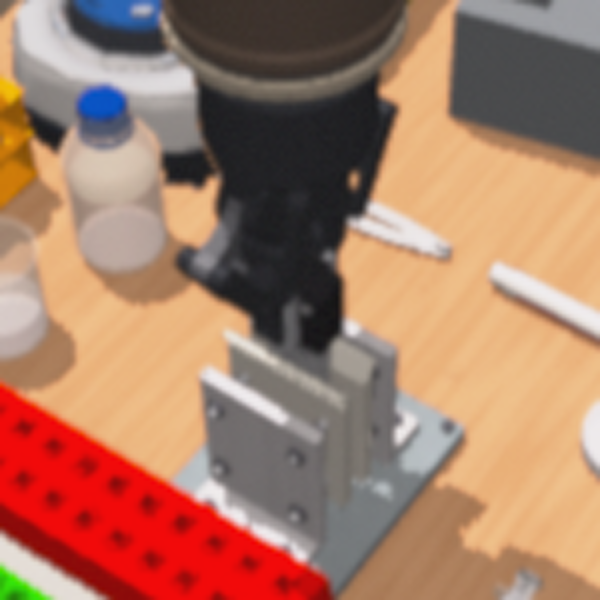

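Lateral force is now balanced, but the sideways shift relaxed the axial drag. I push 2 mm deeper to restore it; by the wedge angle that adds about 0.12 mm per plate.

>>> step_arm:
  series:
    - [0,0,0.0003,0,0,0,-1]
    - [0,0,0.0006,0,0,0,-1]
    - [0,0,0.0009,0,0,0,-1]
    - [0,0,0.0012,0,0,0,-1]
    - [0,0,0.0015,0,0,0,-1]
    - [0,0,0.0018,0,0,0,-1]
    - [0,0,0.002,0,0,0,-1]
    - [0,0,0.002,0,0,0,-1]
    - [0,0,0.002,0,0,0,-1]
    - [0,0,0.002,0,0,0,-1]

```text
time_s: 14.28
eef_pos: [0.5297, 0.0095, 0.1405]
ee_rot: [[1.0, -0.018, 0.0], [-0.018, -1.0, -0.0], [0.0, 0.0, -1.0]]
wrist_force: [-0.2, -0.3, 5.0]
opening: 0.254
```

```bash
python3 - <<'E'
from h import *
from station import job
F=[]
for i in range(6):
    s=status.get_state();F.append(s["wrist_force"]);optics.camera("wrist")
print(np.mean(F,0),s["time_s"],s["eef_pos"],s["opening"])
m=np.mean(F,0)
if m[2]>0 and abs(m[1])<2: job.job_done();print("handed in")
E
```

```text
[-0.0253 -0.0296  5.6379] 14.5333 [0.5297 0.0095 0.1405] 0.24645238414280063
the job is handed in; nothing more can be done
handed in
```

I took the gauge out of the tool block, centred it over the gap and slid it blade down between the plates. I handed the job in at 14.5 s with the gauge still gripped; no verdict was reported.

**Plate travel:** I estimate both plates are pressed back about 1.5 mm. The wrist picture showed the gap opened from about 6.7 to 9.3 mm, and I then went 2 mm deeper. The picture and the force readings agree only to about 0.3 mm.

**Forces at the end:** the axial reading was 5.6 N, or about 7 N above the hanging baseline. The sideways force was about 0 N, so the plates are evenly loaded.

**Handle clearance:** by calculation the handle's underside is about 12 mm above the lips. I did not measure it, and the last scene picture was too coarse to confirm it.

**Two readings that were off:**
- On grasping, a light 7 N upward force suggested the fingertips touched the top of the block.
- The first sideways correction relaxed the axial drag to about 1 N, which is why I went the last 2 mm deeper.

The spatula and the other items were not moved on purpose. I took no last picture of the whole table to confirm they are where they were.

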